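Lock the conveyor foot with its jam nut

ROBOT

A 7-joint arm with a two-finger parallel gripper is mounted at the origin on the work surface. World frame = base frame: x ahead of the robot, y to its left, z up, the work surface at z = 0. Lengths are in mm, angles in rad, forces in N, time in s.
With the tool pointing down it reaches from about 425 to 950 mm from the base axis. Payload 4.7 kg.
Tool frame: the origin (TCP) lies on the centre line of the jaws, within the pads' length; the fingertips stand 17 mm ahead of it and the grasp point (between the pads) lies 2 mm behind it; z points along the fingers, y is the line along which they close (so a half turn about z gives the same grasp; the last joint's range is limited). The gripper opens to 85 mm and grips with 20 to 120 N. Pads are 22 mm wide; open, the fingers measure 114 mm over their backs; the gripper's body (76 mm by 85 mm) begins 54 mm behind the grasp point. The pads swing forward as they close: fully open they stand 13 mm farther back than shut.
Start: joints at [-1.265, 0.469, -0.049, 1.532, 0.024, 1.141, -0.082], TCP at [221.752, 637.552, 248.335] pointing down, gripper open.
Joint ranges: [-2.59, 2.59], [-0.33, 1.99], [-1.39, 1.29], [0.1, 2.45], [-1.04, 4.18], [0.21, 1.99], [-2.66, 2.66]. Speed limits (rad/s): [2.57, 2.57, 3.14, 3.14, 3.14, 3.14, 3.14].

INTERFACE

Orientations are given as a unit quaternion [w, x, y, z].
In Python, from station import sensors, imaging, order gives the robot as it stands. The module is installed in compiled form; this text tells all that it offers.
- The arm moves only by the tool apply_moves, never from a script. Its arguments are lists of equal length, an entry for each row: "delta_pos": the shift along the tool's x, y, z in m, a list of three; "twist": the turn about the tool's z in degrees. A call has 1 to 20 rows; each row shifts and turns the commanded pose from where the row before left it, along the tool's axes as they then stand; what a row does not reach is not made up. A row lasts 1/10 s, in which the tool goes at most 50 mm and 8.59 degrees, less where a joint would pass 70% of its speed; a pose out of reach is approached as far as the arm can. A call is refused whole if a number of a shift passes 0.05 or a number of a turn 8.59, either way. A call with a gripper value outside its range is refused whole. "grip" is the closure, from 0 (fully open) to 1 (shut), set as the call begins (left out, the last holds). The fingers move at their own pace and stop on an object; "force" is the grip in N (left out, the last holds). Time passes only in rows, so rows that do not move let the fingers close. It gives the time, the measured TCP pose, the force, the opening and the grip force at its end, in the units of the state.
- sensors.observe(): the state, without advancing time (a new reading comes with each control period).
- imaging.get_image(name): name is "scene" or "top" or "wrist"; returns a dict with "color" (420x560x3 uint8, blue, green, red), "range_z" (420x560 float32, mm along the optical axis (not along the pixel's ray), 0 where there is no reading), "vertical_fov" (degrees; the focal length in pixels is half the picture's height over the tangent of half this angle, whatever the lens; pixels are square), "cx", "cy" (the principal point, pixels), "position" and "rotation" of the camera in the world. Camera axes: x right, y down, z forward; pixel columns grow to the right and rows downward; lengths in mm; the calibration is good to about 2 mm. The wrist camera is an equidistant fisheye: a pixel r from the principal point sees the ray r / f radians off the axis. A picture is of the moment at which its call begins.
- order.finish_job(): hands the job in; it is judged then, once.
The state is a dict: "time": time; "joint_positions": joint angles; "qvel": joint speeds; "effort": joint torques, N m; "tcp_pos": TCP position; "eef_rot": TCP orientation; "wrist_force": force on the tool from outside, world axes, zero at the start; "moment": the same for the moment, N m; "width": finger opening in mm; "finger_force": force on a finger pad.
Only numpy, scipy, OpenCV 4.12 (cv2) and the standard library are available. Lean on these libraries where they do the work, as an engineer would, in place of code of your own. Each camera call takes 0.05 s, during which the arm holds its last target. There are 200 camera calls.

TASK

Move the brown carton that crowds the conveyor's foot on to the shallow blue stock tray, standing upright in the free space beside the white and orange boxes, and let go of it. Then run the yellow lock nut down its stud, clockwise seen from above, until it meets the grey nut below, and tighten it hard against that nut so that it stays locked when you let go. Leave the white box, the orange box and the small green tin where they are.

Things in the scene. Friction and masses are not known exactly. Their poses are not given: they have to be found in the camera images.
- conveyor: Fixed blue roller conveyor section, all below 87 mm. Origin: axis of the stud of its near foot, at bench height. Its side channel runs along y, near face 100 mm from the stud on the +x side. The foot is a grey steel strap 50 mm wide (y), 8 mm thick, reaching 35 mm past the stud towards -x. A second foot, 500 mm along -y, is locked already and needs nothing.
- stud_top (a point): Centre of the top end of the upright threaded stud, 70 mm above the bench. The stud is 20 mm thick.
- set_nut: Grey hexagon nut already set on the stud over a washer, with a red paint mark: 30 mm across flats, 18 mm high. It cannot be turned. Origin: centre of its underside, 11 to 12.5 mm above the bench (its height differs from start to start), so its top is 29 to 30.5 mm above the bench.
- lock_nut: Yellow hexagon nut on the stud above the grey one: 30 mm across flats, 34.6 mm across corners, 18 mm high. Origin: centre of its underside, 31.2 mm above the bench at the start. z is up; x is square to a pair of flats (so are the directions 60 and 120 degrees from it). Hold it by two flats; fingers that reach down to the grey nut would hold both.
- lock_nut_top (a point): Centre of the yellow nut's top face. Right-hand thread, 2.5 mm a turn, clockwise from above goes down. It meets the grey nut after 0.25 to 0.9 turn. Until then it turns with about 0.03 Nm; then the torque climbs, to about 0.35 Nm some 20 to 30 degrees on: that is hard tight (0.2 Nm is the least that counts, more does no harm). It stays where it is left.
- carton: Brown cardboard carton with a paper label, 60 mm (its x) by 90 mm (its y) by 125 mm high, 0.25 to 0.5 kg. Origin: centre of its underside. It stands on the bench about 30 mm beside the stud's axis, on the left or the right, in the way of the gripper.
- paste_tin: Shallow green tin with a steel lid, 60 mm across, 24 mm high, on the other side of the stud from the carton. Stays where it is. Origin: centre of its underside.
- tray: Fixed shallow blue plastic tray, 200 mm (x) by 320 mm (y), rim 17 mm high, walls and floor 5 mm thick. Origin: centre of its underside. Its -y end is free; the boxes stand in the +y part, the nearest box face at y = 0 to 10 mm of the tray.
- tray_space (a point): Middle of the free space on the tray's floor, 85 mm from the tray's middle towards its -y end, 5 mm above the bench.
- white_box: White box on the tray, 110 x 60 x 65 mm high. Origin: centre of its underside.
- orange_box: Orange box on the tray, 100 x 60 x 55 mm high. Origin: centre of its underside.
Mind the look-alikes: they are no part of the job. Several things look just like the carton: the one meant starts farthest from the robot's base.

How it is judged:
By the outcome, as a careful person would: the job done as asked, in the order asked, and still so for the second after the job is handed in, with the robot touching nothing.
It also fails if it takes over 72 s, if anything falls off the work surface, if the arm or the gripper's body presses on something with over 40 N, if the wrist force passes 120 N, or if a joint passes its speed limit or range.

## Working session

There is one attempt and no reset: what is moved stays moved. The work goes in short steps, Python scripts to look and compute and a tool call to move; the robot and the scene stay as the last step left them, time stands still between calls to the robot, and variables do not carry over. Pictures are saved under pics/ and viewed, at most 10 in all, crops included, and the job is handed in when it is done.

Besides the shell and the picture viewer there is one more tool, called after "Request:" as name(argument=value, ...) on one line, values as JSON. apply_moves: Moves the arm, as the interface text tells. Its arguments: {"type":"object","properties":{"delta_pos":{"type":"array"},"twist":{"type":"array"},"grip":{"type":"number"},"force":{"type":"number"}},"required":["delta_pos","twist"]}

```bash
mkdir -p pics; cat > h.py <<'E'
import numpy as np, cv2
from station import sensors, imaging, order
def cloud(im):
    d=im["range_z"]; h,w=d.shape; f=h/2/np.tan(np.radians(im["vertical_fov"])/2)
    u,v=np.meshgrid(np.arange(w),np.arange(h)); x=(u-im["cx"])/f; y=(v-im["cy"])/f
    p=np.stack([x*d,y*d,d],-1)
    return p@np.array(R(im)).T+np.array(im["position"])
def R(im):
    r=np.array(im["rotation"],float)
    if r.size==4:
        from scipy.spatial.transform import Rotation as Ro
        return Ro.from_quat(r[[1,2,3,0]]).as_matrix()
    return r.reshape(3,3)
E
python3 - <<'E'
from h import *
print(sensors.observe())
for n in("top","scene"):
    im=imaging.get_image(n); cv2.imwrite(f"pics/{n}0.png",im["color"]); np.save(f"{n}0.npy",im,allow_pickle=True)
    print(n,im["position"],im["rotation"],im["vertical_fov"],im["cx"],im["cy"])
E
```

```text
{'time': 0.0, 'joint_positions': array([-1.26490927,  0.46945558, -0.04860762,  1.53366924,  0.02410114,
        1.1410107 , -0.0823094 ]), 'qvel': array([-0.00153154, -0.00118755,  0.00060265, -0.00017925, -0.00035763,
        0.00080338, -0.00072399]), 'effort': array([-1.21239231e-03, -5.10320306e+01, -4.74809075e-02, -2.37714708e+01,
        1.06543419e-02,  7.71366816e-03, -7.43808556e-06]), 'tcp_pos': array([221.58646288, 637.01714376, 247.26235388]), 'eef_rot': array([-1.29891414e-04,  1.66596296e-01,  9.86024704e-01, -9.69905071e-04]), 'wrist_force': array([-0.86813077, -0.49378842,  0.91662566]), 'moment': array([ 0.03806859, -0.00671434,  0.04778719]), 'finger_force': 0.0, 'width': 85.49577181075128}
top [ 388.39932984   81.02182352 1177.16698626] [-0.03689472  0.70896176 -0.70383952  0.02493878] 56.041929758217215 288.314655474733 204.25003515374812
scene [1138.57746055 -722.08993779  742.02704868] [-0.45660973  0.82943186  0.28520948 -0.14901641] 50.94936369688438 285.8856088093342 215.98440194589008
```

View pics/top0.png

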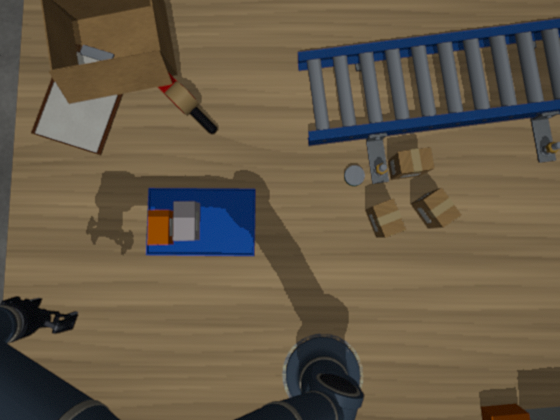

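View pics/scene0.png

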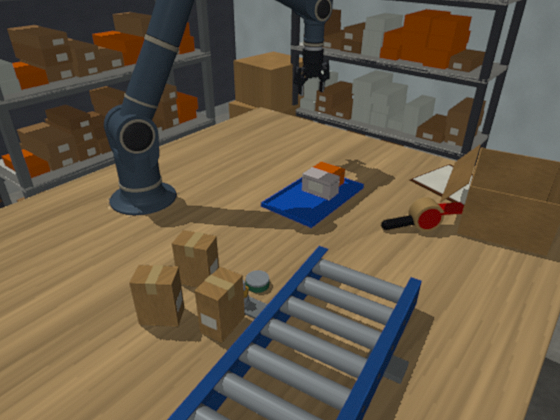

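The top view shows three look-alike cartons at pixels (411,163), (386,217) and (437,207). The stud and lock nut are at about (380,168), the tin at (354,175), and the tray at (201,222). The carton at (411,163) is farthest from the base at (322,375), and it stands beside the stud, so it fits the description. I'll measure everything and confirm it in a crop.

```bash
python3 - <<'E'
from h import *
im=np.load("top0.npy",allow_pickle=True).item(); P=cloud(im); c=im["color"]
hsv=cv2.cvtColor(c,cv2.COLOR_BGR2HSV)
print("bench z",np.median(P[280:300,200:300,2][P[280:300,200:300,2]>-99]), P[375,322])
def rect(m,name,lo=30):
    n,l,s,ce=cv2.connectedComponentsWithStats(m.astype(np.uint8))
    for i in range(1,n):
        if s[i,4]<lo: continue
        q=P[l==i]; r=cv2.minAreaRect(q[:,:2].astype(np.float32))
        print(name,ce[i].round(),"n",s[i,4],"c",np.round(r[0],1),"size",np.round(r[1],1),"ang",round(r[2],1),"z",np.median(q[:,2]).round(1))
Z=P[...,2]; val=im["range_z"]>0
roi=np.zeros(Z.shape,bool); roi[130:260,330:480]=1
rect(roi&val&(Z>112)&(Z<140),"cartonTop")
b=(hsv[...,0]>105)&(hsv[...,0]<125)&(hsv[...,1]>150)
r2=np.zeros_like(roi); r2[170:270,130:270]=1
rect(r2&val&(Z>2)&(Z<90),"tray+boxes")
rect(r2&val&(Z>45)&(Z<60),"orange"); rect(r2&val&(Z>60)&(Z<75),"white")
r3=np.zeros_like(roi); r3[150:195,335:367]=1
rect(r3&val&(Z>15)&(Z<35),"tin")
y=(hsv[...,0]>15)&(hsv[...,0]<35)&(hsv[...,1]>150)&(hsv[...,2]>90)
r4=np.zeros_like(roi); r4[150:190,366:392]=1
rect(r4&val&y,"yellow",5); rect(r4&val&(Z>40)&(Z<85),"stud",5)
rr=np.zeros_like(roi); rr[10:150,295:420]=1
m=rr&b&val; q=P[m&(np.arange(420)[:,None]>105)]; 
print("channel fit",cv2.fitLine(q[:,:2].astype(np.float32),cv2.DIST_L2,0,.01,.01).ravel(), np.median(q[:,2]))
s=rr.copy(); 
crop=c[130:250,335:475]; cv2.imwrite("pics/crop1.png",cv2.resize(crop,None,fx=5,fy=5,interpolation=cv2.INTER_CUBIC))
E
```

```text
bench z 0.07261673119649004 [ 74.91260946  16.18601885 231.15872633]
cartonTop [415. 160.] n 784 c [ 602.3 -242.6] size [61.3 91. ] ang 8.2 z 125.3
cartonTop [442. 207.] n 823 c [ 475.5 -310.3] size [90.6 62.2] ang 34.5 z 125.2
cartonTop [389. 218.] n 797 c [ 446.3 -169.3] size [89.8 61.8] ang 22.0 z 125.2
tray+boxes [200. 222.] n 7089 c [440.1 362.8] size [226.5 348.7] ang 0.5 z 7.1
tray+boxes [263. 217.] n 37 c [451.5 176.8] size [26.2 41.4] ang 70.4 z 3.1
orange [196. 222.] n 58 c [437.5 365. ] size [109.1   2.8] ang 1.6 z 51.4
orange [159. 227.] n 359 c [419.4 471.1] size [97.3 62.7] ang 0.3 z 58.6
white [184. 221.] n 845 c [436.6 394.7] size [108.   61.1] ang 0.8 z 70.2
white [158. 227.] n 400 c [419.1 470.5] size [96.6 59.9] ang 0.4 z 61.3
tin [354. 175.] n 322 c [577.1 -93.3] size [56.4 59.1] ang 44.0 z 24.2
yellow [378. 170.] n 16 c [ 589.3 -158.2] size [26.4 10.7] ang 21.4 z 48.9
stud [391. 161.] n 7 c [ 614.9 -195.7] size [16.6  1.3] ang 4.9 z 44.9
stud [382. 169.] n 104 c [ 592.5 -167.2] size [29.5 34. ] ang 28.1 z 51.1
channel fit [ 1.33172855e-01 -9.91092801e-01  6.95155884e+02 -1.11527756e+02] 84.2370824580596
```

View pics/crop1.png

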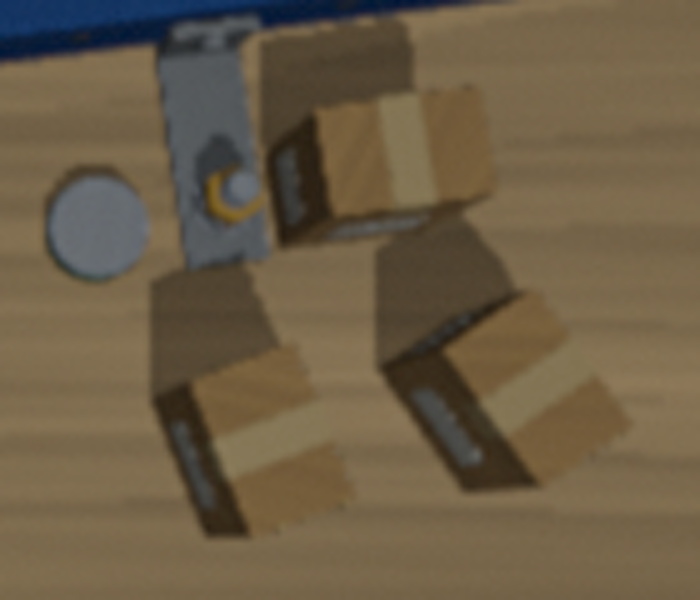

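The crop confirms it: the carton whose top is centred at (415,160) stands right beside the yellow nut and stud, and its top height of 125 mm is right. At 649 mm from the base it is farthest, against 568 and 477 mm for the other two.

```bash
cat >> h.py <<'E'
from scipy.spatial.transform import Rotation as Ro
def tool():
    s=sensors.observe(); q=np.array(s["eef_rot"]); return s,Ro.from_quat(q[[1,2,3,0]]).as_matrix()
def go(p,yaw):
    """twist first (deg), then tool-frame shift in m; yaw = world angle of tool y, mod 180"""
    s,M=tool(); cur=np.degrees(np.arctan2(M[1,1],M[0,1]))
    tw=-((yaw-cur+90)%180-90)
    M2=M@Ro.from_euler("z",tw,degrees=True).as_matrix()
    print("t",round(s["time"],2),"tcp",s["tcp_pos"].round(1),"yawY",round(cur,2),"j7",round(s["joint_positions"][6],3),"tilt z",M[:,2].round(4))
    print("twist",round(tw,2),"then shift mm",(M2.T@(np.array(p)-s["tcp_pos"])).round(1))
E
python3 - <<'E'
from h import *
im=np.load("top0.npy",allow_pickle=True).item(); c=im["color"]
hsv=cv2.cvtColor(c,cv2.COLOR_BGR2HSV)
m=((hsv[...,0]>105)&(hsv[...,0]<125)&(hsv[...,1]>150)).astype(np.uint8); m[:,:130]=0;m[:,275:]=0;m[:170]=0;m[270:]=0
ct=max(cv2.findContours(m,cv2.RETR_EXTERNAL,cv2.CHAIN_APPROX_NONE)[0],key=cv2.contourArea)
px=np.vstack([ct]).reshape(-1,2).astype(float)
f=210/np.tan(np.radians(im["vertical_fov"])/2); d=np.c_[(px[:,0]-im["cx"])/f,(px[:,1]-im["cy"])/f,np.ones(len(px))]@R(im).T
q=im["position"]+d*((17-im["position"][2])/d[:,2])[:,None]
print(cv2.minAreaRect(q[:,:2].astype(np.float32)), q.min(0),q.max(0))
go([602.3,-242.6,247],8.2)
E
```

```text
((437.98638916015625, 359.8620300292969), (316.87591552734375, 195.39492797851562), 89.8433609008789) [340.01224943 201.46646672  17.        ] [536.07189592 518.13909218  17.        ]
t 0.1 tcp [221.6 637.1 247.3] yawY 70.82 j7 -0.082 tilt z [-5.0e-04 -1.7e-03 -1.0e+00]
twist 62.62 then shift mm [-925.   251.3    1.7]
```

Request:
apply_moves(delta_pos=[[0,0,0],[0,0,0],[0,0,0],[0,0,0],[0,0,0],[0,0,0],[0,0,0],[0,0,0],[-0.042,0.0114,0],[-0.042,0.0114,0],[-0.042,0.0114,0],[-0.042,0.0114,0],[-0.042,0.0114,0],[-0.042,0.0114,0],[-0.042,0.0114,0],[-0.042,0.0114,0],[-0.042,0.0114,0],[-0.042,0.0114,0],[-0.042,0.0114,0],[-0.042,0.0114,0]], twist=[7.83,7.83,7.83,7.83,7.83,7.83,7.83,7.83,0,0,0,0,0,0,0,0,0,0,0,0], grip=0)

```text
time: 2.1
tcp_pos: [429.0, 156.4, 248.2]
eef_rot: [-0.0, 0.655, 0.756, 0.0]
wrist_force: [0.8, 0.1, 0.2]
width: 85.6
finger_force: 0.0
```

Request:
apply_moves(delta_pos=[[-0.042,0.0114,0],[-0.042,0.0114,0],[-0.042,0.0114,0],[-0.042,0.0114,0],[-0.042,0.0114,0],[-0.042,0.0114,0],[-0.042,0.0114,0],[-0.042,0.0114,0],[-0.042,0.0114,0],[-0.042,0.0114,0],[0,0,0],[0,0,0]], twist=[0,0,0,0,0,0,0,0,0,0,0,0])

```text
time: 3.3
tcp_pos: [600.9, -242.4, 247.4]
eef_rot: [-0.001, 0.656, 0.755, -0.001]
wrist_force: [0.1, 0.5, -0.6]
width: 85.5
finger_force: 0.0
```

```bash
python3 - <<'E'
from h import *
go([602.3,-242.6,90],8.2)
im=imaging.get_image("wrist"); cv2.imwrite("pics/w1.png",im["color"]); np.save("w1.npy",im,allow_pickle=True)
print(im["position"],im["vertical_fov"])
E
```

```text
t 3.3 tcp [ 600.9 -242.4  247.4] yawY 8.05 j7 0.732 tilt z [-1.7e-03  1.0e-04 -1.0e+00]
twist -0.15 then shift mm [ -0.5   1.6 157.4]
[ 589.1767819  -166.8111607   372.14171224] 65.70646984690485
```

View pics/w1.png

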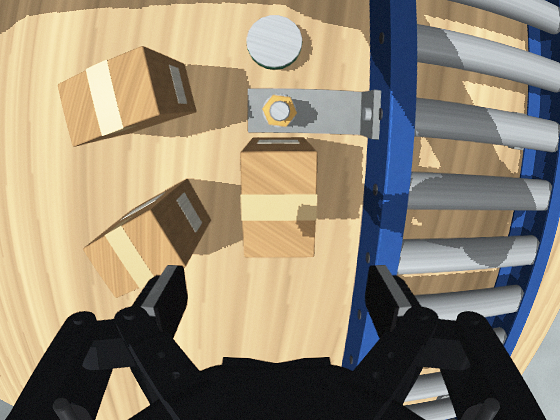

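The wrist view shows the carton at (278,205) centred between the open fingers (183 to 370). The lock nut is at (279,110), the tin is beyond it, and the neighbouring cartons are clear of the fingers. I'll go down and grip.

Request:
apply_moves(delta_pos=[[0,0.0016,0.04],[0,0,0.04],[0,0,0.04],[0,0,0.025],[0,0,0.012],[0,0,0]], twist=[0,0,0,0,0,0])

```text
time: 3.95
tcp_pos: [602.4, -239.1, 90.0]
eef_rot: [-0.002, 0.654, 0.756, -0.0]
wrist_force: [-0.8, -0.8, 0.6]
width: 85.2
finger_force: 0.0
```

Request:
apply_moves(delta_pos=[[0,0,0],[0,0,0],[0,0,0],[0,0,0],[0,0,0],[0,0,0],[0,0,0],[0,0,0]], twist=[0,0,0,0,0,0,0,0], grip=1, force=40)

```text
time: 4.75
tcp_pos: [603.8, -241.5, 93.3]
eef_rot: [0.001, 0.655, 0.756, 0.001]
wrist_force: [-2.3, 1.2, 6.6]
width: 59.9
finger_force: 43.9
```

Request:
apply_moves(delta_pos=[[0,0,-0.02],[0,0,-0.03],[0,0,-0.04],[0,0,-0.04],[0,0,-0.02],[0,0,0]], twist=[0,0,0,0,0,0])

```text
time: 5.35
tcp_pos: [604.5, -242.2, 245.0]
eef_rot: [0.003, 0.655, 0.756, 0.002]
wrist_force: [0.0, -1.0, -3.1]
width: 59.6
finger_force: 45.2
```

```bash
python3 - <<'E'
from h import *
go([438,275,240],0.3); print(sensors.observe()["joint_positions"].round(2))
im=np.load("w1.npy",allow_pickle=True).item(); hsv=cv2.cvtColor(im["color"],cv2.COLOR_BGR2HSV)
def fish(im):
    d=im["range_z"];h,w=d.shape;f=h/2/np.tan(np.radians(im["vertical_fov"])/2)
    u,v=np.meshgrid(np.arange(w)-im["cx"],np.arange(h)-im["cy"]);r=np.hypot(u,v)+1e-9;k=np.tan(r/f)/r
    return np.stack([u*k*d,v*k*d,d],-1)@R(im).T+np.array(im["position"])
P=fish(im); print("carton top",P[180,280],P[205,278])
box=np.zeros(P.shape[:2],bool); box[85:135,255:305]=1
for n,m in (("stud",(P[...,2]>62)&(P[...,2]<78)),("nut",(P[...,2]>43)&(P[...,2]<56))):
    q=P[m&box]; print(n,len(q),np.median(q,0).round(1),cv2.minAreaRect(q[:,:2].astype(np.float32)))
E
```

```text
t 5.35 tcp [ 604.5 -242.2  245. ] yawY 8.17 j7 0.737 tilt z [ 0.0071 -0.0019 -1.    ]
twist 7.87 then shift mm [ 518.1 -163.8    2.8]
[-0.13  0.48  0.65  1.63 -0.32  1.12  0.74]
carton top [ 600.02676185 -221.68507886  124.26070094] [ 601.29213094 -241.68346549  125.68924254]
stud 327 [ 592.5 -168.9   68.9] ((592.7496948242188, -169.2020721435547), (17.599279403686523, 18.774988174438477), 8.017404556274414)
nut 468 [ 592.1 -168.3   48.1] ((592.7290649414062, -168.7595977783203), (29.998546600341797, 33.907012939453125), 31.186241149902344)
```

Request:
apply_moves(delta_pos=[[0,0,0],[0.02,-0.0063,0],[0.04,-0.0126,0],[0.043,-0.0136,0],[0.043,-0.0136,0],[0.043,-0.0136,0],[0.043,-0.0136,0],[0.043,-0.0136,0],[0.043,-0.0136,0],[0.043,-0.0136,0],[0.043,-0.0136,0],[0.043,-0.0136,0],[0.04,-0.0126,0],[0.03,-0.0095,0],[0,0,0],[0,0,0]], twist=[7.9,0,0,0,0,0,0,0,0,0,0,0,0,0,0,0])

```text
time: 6.95
tcp_pos: [435.9, 275.0, 239.7]
eef_rot: [0.0, 0.705, 0.71, -0.002]
wrist_force: [0.2, -1.2, -3.2]
width: 59.7
finger_force: 45.0
```

```bash
python3 - <<'E'
from h import *
go([438,275,99],0.3); s=sensors.observe(); print(s["wrist_force"],s["width"])
im=imaging.get_image("scene"); cv2.imwrite("pics/s2.png",im["color"][60:320,180:480])
im=imaging.get_image("wrist");cv2.imwrite("pics/w2.png",im["color"])
E
```

```text
t 6.95 tcp [435.9 275.  239.7] yawY 0.39 j7 -0.491 tilt z [-0.0021 -0.0023 -1.    ]
twist 0.09 then shift mm [  0.3   2.4 140.7]
[ 0.20499465 -1.17559865 -3.15219556] 59.68538195602366
```

View pics/w2.png

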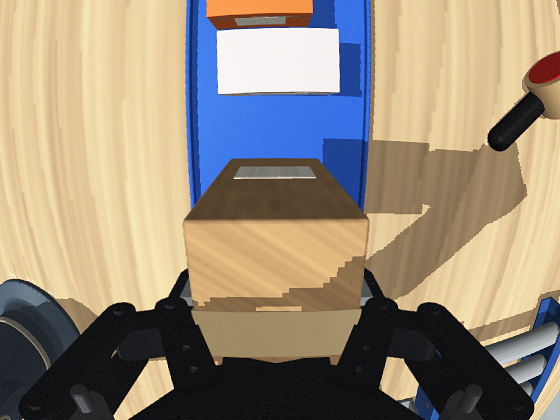

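The carton hangs upright at (275,265), centred over the free end of the tray, with the white box at (278,60) well clear. I'll lower it.

Request:
apply_moves(delta_pos=[[0,0.002,0.04],[0,0,0.04],[0,0,0.03],[0,0,0.015],[0,0,0.008],[0,0,0],[0,0,0]], twist=[0,0,0,0,0,0,0])

```text
time: 7.75
tcp_pos: [440.0, 274.8, 109.1]
eef_rot: [0.0, 0.706, 0.708, 0.001]
wrist_force: [-0.5, 0.9, -3.5]
width: 59.9
finger_force: 44.9
```

Request:
apply_moves(delta_pos=[[0,0,0.003],[0,0,0],[0,0,0]], twist=[0,0,0])

```text
time: 8.05
tcp_pos: [439.3, 275.3, 105.8]
eef_rot: [-0.0, 0.705, 0.709, 0.0]
wrist_force: [-0.2, -0.8, -3.0]
width: 59.8
finger_force: 45.0
```

Request:
apply_moves(delta_pos=[[0,0,0.003],[0,0,0.002],[0,0,0],[0,0,0]], twist=[0,0,0,0])

```text
time: 8.45
tcp_pos: [439.0, 275.0, 100.2]
eef_rot: [-0.0, 0.705, 0.709, -0.0]
wrist_force: [-0.0, 0.3, -2.8]
width: 59.7
finger_force: 45.0
```

Request:
apply_moves(delta_pos=[[0,0,0.002],[0,0,0],[0,0,0]], twist=[0,0,0])

```text
time: 8.75
tcp_pos: [439.3, 275.3, 98.4]
eef_rot: [0.0, 0.705, 0.709, 0.0]
wrist_force: [-0.1, 0.5, -2.5]
width: 59.7
finger_force: 45.1
```

Request:
apply_moves(delta_pos=[[0,0,0.002],[0,0,0],[0,0,0]], twist=[0,0,0])

```text
time: 9.05
tcp_pos: [439.4, 275.4, 98.3]
eef_rot: [-0.001, 0.705, 0.709, 0.0]
wrist_force: [-5.0, -2.1, 14.8]
width: 59.4
finger_force: 46.8
```

Request:
apply_moves(delta_pos=[[0,0,0.001],[0,0,0],[0,0,0]], twist=[0,0,0])

```text
time: 9.35
tcp_pos: [439.4, 275.4, 98.3]
eef_rot: [-0.001, 0.705, 0.709, 0.001]
wrist_force: [-6.9, -3.6, 24.2]
width: 59.6
finger_force: 47.5
```

Request:
apply_moves(delta_pos=[[0,0,-0.002],[0,0,0]], twist=[0,0])

```text
time: 9.55
tcp_pos: [439.4, 275.4, 98.3]
eef_rot: [-0.0, 0.705, 0.709, 0.001]
wrist_force: [-2.1, -0.4, 10.0]
width: 59.6
finger_force: 46.2
```

Request:
apply_moves(delta_pos=[[0,0,0],[0,0,0],[0,0,0],[0,0,0],[0,0,0],[0,0,0],[0,0,0]], twist=[0,0,0,0,0,0,0], grip=0)

```text
time: 10.25
tcp_pos: [439.1, 275.1, 97.2]
eef_rot: [-0.0, 0.705, 0.709, -0.0]
wrist_force: [0.2, -0.9, -0.5]
width: 85.3
finger_force: 0.0
```

Request:
apply_moves(delta_pos=[[0,0,-0.02],[0,0,-0.04],[0,0,-0.04],[0,0,-0.04],[0,0,-0.01],[0,0,0]], twist=[0,0,0,0,0,0])

```text
time: 10.85
tcp_pos: [439.9, 275.6, 248.9]
eef_rot: [-0.0, 0.705, 0.709, 0.002]
wrist_force: [-0.5, 0.1, -0.5]
width: 85.7
finger_force: 0.0
```

```bash
python3 - <<'E'
from h import *
im=imaging.get_image("wrist"); cv2.imwrite("pics/w3.png",im["color"])
for y in (-29,31,91): go([592.7,-169,248],y)
E
```

```text
t 10.9 tcp [438.9 275.1 247.2] yawY 0.29 j7 -0.488 tilt z [-1.e-04  7.e-04 -1.e+00]
twist 29.29 then shift mm [-313.8  349.9   -1.1]
t 10.9 tcp [438.9 275.1 247.2] yawY 0.29 j7 -0.488 tilt z [-1.e-04  7.e-04 -1.e+00]
twist -30.71 then shift mm [-459.9  -96.8   -1.1]
t 10.9 tcp [438.9 275.1 247.2] yawY 0.29 j7 -0.488 tilt z [-1.e-04  7.e-04 -1.e+00]
twist 89.29 then shift mm [146.1 446.7  -1.1]
```

View pics/w3.png

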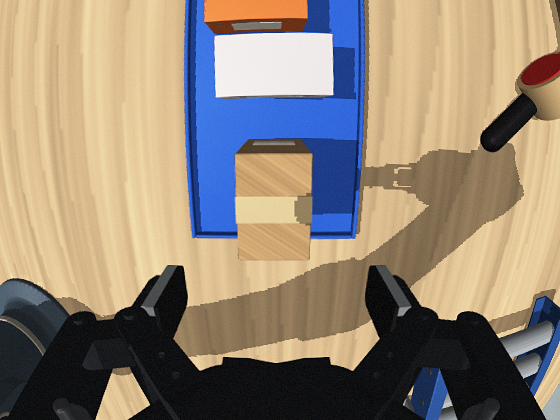

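The carton stands upright at (275,205) on the free end of the tray, clear of the white box at (274,65). Next I'll go to the nut, starting with the last joint wound back so that it has about 240° of clockwise travel.

Request:
apply_moves(delta_pos=[[0,0,0],[0,0,0],[0,0,0],[0,0,0],[0,0,0],[0,0,0],[0,0,0],[0,0,0],[0,0,0],[0,0,0],[0,0,0]], twist=[-8.25,-8.25,-8.25,-8.25,-8.25,-8.25,-8.25,-8.25,-8.25,-8.25,-8.2], grip=0.35)

```text
time: 12.0
tcp_pos: [437.9, 274.4, 244.7]
eef_rot: [-0.002, -0.012, 1.0, -0.001]
wrist_force: [0.5, 0.3, -0.1]
width: 55.7
finger_force: 0.0
```

Request:
apply_moves(delta_pos=[[-0.0122,-0.0372,0],[-0.0122,-0.0372,0],[-0.0122,-0.0372,0],[-0.0122,-0.0372,0],[-0.0122,-0.0372,0],[-0.0122,-0.0372,0],[-0.0122,-0.0372,0],[-0.0122,-0.0372,0],[-0.0122,-0.0372,0],[-0.0122,-0.0372,0],[-0.0122,-0.0372,0],[-0.0119,-0.0375,0],[0,0,0],[0,0,0]], twist=[0,0,0,0,0,0,0,0,0,0,0,0,0,0])

```text
time: 13.4
tcp_pos: [591.6, -169.8, 244.6]
eef_rot: [-0.002, -0.007, 1.0, 0.0]
wrist_force: [-0.6, 1.3, 0.2]
width: 55.3
finger_force: 0.0
```

Request:
apply_moves(delta_pos=[[0,0,0.04],[0,0,0.04],[0,0,0.02],[0,0,0],[0,0,0]], twist=[0,0,0,0,0])

```text
time: 13.9
tcp_pos: [592.7, -167.8, 147.0]
eef_rot: [-0.001, -0.009, 1.0, 0.0]
wrist_force: [-0.3, -0.5, 1.2]
width: 55.5
finger_force: 0.0
```

```bash
cat >> h.py <<'E'
def fish(im):
    d=im["range_z"];h,w=d.shape;f=h/2/np.tan(np.radians(im["vertical_fov"])/2)
    u,v=np.meshgrid(np.arange(w)-im["cx"],np.arange(h)-im["cy"]);r=np.hypot(u,v)+1e-9;k=np.tan(r/f)/r
    return np.stack([u*k*d,v*k*d,d],-1)@R(im).T+np.array(im["position"])
def nut():
    im=imaging.get_image("wrist"); P=fish(im); ok=np.hypot(P[...,0]-592.7,P[...,1]+169)<24
    for n,a,b in (("stud",62,78),("nut",41,55)):
        q=P[ok&(P[...,2]>a)&(P[...,2]<b)]; r=cv2.minAreaRect(q[:,:2].astype(np.float32)); print(n,len(q),"z",np.median(q[:,2]).round(1),np.round(r[0],1),np.round(r[1],1),round(r[2],1))
    return im
E
python3 - <<'E'
from h import *
im=nut(); cv2.imwrite("pics/w4.png",im["color"])
go([592.7,-169,52],91); print(sensors.observe()["width"])
E
```

```text
stud 639 z 69.0 [ 591.8 -168.9] [19.  17.8] 79.7
nut 787 z 48.3 [ 589.8 -169.2] [29.1 29.7] 1.6
t 13.95 tcp [ 593.4 -168.3  148. ] yawY 91.05 j7 2.061 tilt z [ 1.2e-03  2.0e-04 -1.0e+00]
twist 0.05 then shift mm [ 0.9 -0.7 96. ]
55.07608524363901
```

View pics/w4.png

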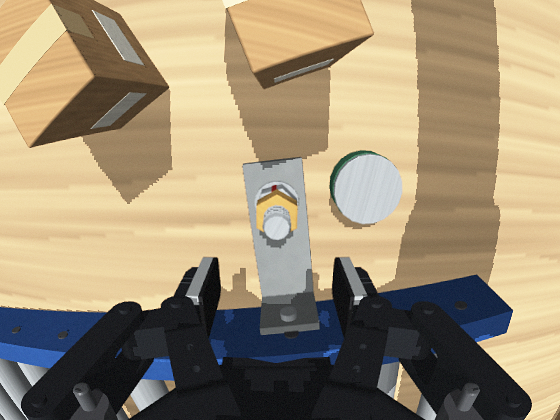

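The nut at (277,208) is centred between the fingers at (207/345), and its flats are parallel to the pads. Both views put the stud near (592.5,-169) with the nut top at 48 mm. I'll go down and close on it.

Request:
apply_moves(delta_pos=[[0.0008,-0.0006,0.03],[0,0,0.03],[0,0,0.02],[0,0,0.01],[0,0,0.006],[0,0,0],[0,0,0]], twist=[0,0,0,0,0,0,0])

```text
time: 14.65
tcp_pos: [592.9, -170.0, 52.5]
eef_rot: [0.001, -0.009, 1.0, -0.0]
wrist_force: [0.0, -0.6, -0.4]
width: 55.4
finger_force: 0.0
```

Request:
apply_moves(delta_pos=[[0,0,0],[0,0,0],[0,0,0],[0,0,0],[0,0,0],[0,0,0]], twist=[0,0,0,0,0,0], grip=1, force=50)

```text
time: 15.25
tcp_pos: [592.6, -167.5, 52.6]
eef_rot: [0.0, -0.009, 1.0, 0.002]
wrist_force: [-2.9, 5.0, 7.6]
width: 28.7
finger_force: 50.8
```

```bash
python3 - <<'E'
from h import *
go([592.5,-169,52],91); s=sensors.observe(); print(s["wrist_force"],s["moment"],s["width"])
im=imaging.get_image("scene"); c=im["color"][200:320,200:320]; cv2.imwrite("pics/s5.png",cv2.resize(c,None,fx=5,fy=5,interpolation=cv2.INTER_CUBIC))
im=imaging.get_image("wrist"); c=im["color"][120:330,180:380]; cv2.imwrite("pics/w5.png",cv2.resize(c,None,fx=2.8,fy=2.8))
E
```

```text
t 15.25 tcp [ 592.6 -167.5   52.6] yawY 91.04 j7 2.125 tilt z [ 6.0e-04  3.6e-03 -1.0e+00]
twist 0.04 then shift mm [ 0.1 -1.5  0.6]
[-2.90762573  5.01636364  7.58193033] [ 1.02152053  0.32435399 -0.03648461] 28.735332237832303
```

View pics/w5.png

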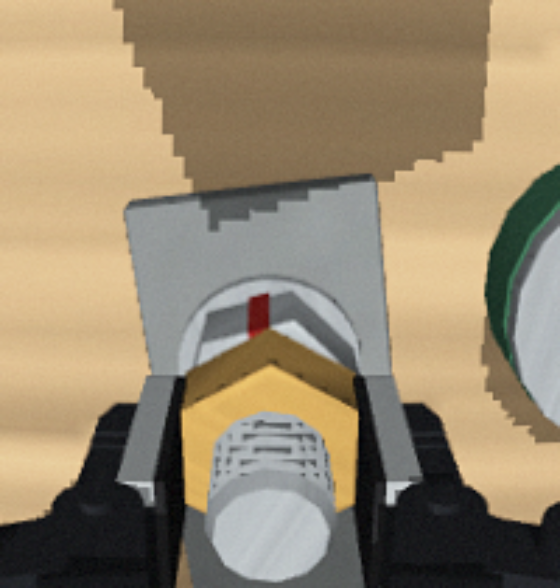

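The pads hold the yellow nut by two flats (about 185–355 in the crop), and the grey nut with its red mark lies clear below them. I'll turn it clockwise and watch the moment.

Request:
apply_moves(delta_pos=[[0,0.001,0],[0,0,0],[0,0,0.0001],[0,0,0],[0,0,0.0001],[0,0,0],[0,0,0.0001],[0,0,0],[0,0,0.0001],[0,0,0],[0,0,0.0001]], twist=[0,0,8,8,8,8,8,8,8,8,8], force=90)

```text
time: 16.45
tcp_pos: [593.0, -166.9, 52.4]
eef_rot: [-0.0, 0.583, 0.813, 0.002]
wrist_force: [-1.4, 4.4, 8.0]
width: 27.8
finger_force: 90.3
```

```bash
cat > st.py <<'E'
from h import *
s,M=tool(); print("t",s["time"],"tcp",s["tcp_pos"].round(1),"yaw",np.degrees(np.arctan2(M[1,1],M[0,1])).round(1),"j7",s["joint_positions"][6].round(3),"F",s["wrist_force"].round(1),"M",s["moment"].round(3),"tau7",s["effort"][6].round(3),"w",round(s["width"],1))
E
python3 st.py
```

```text
t 16.45 tcp [ 593.  -166.9   52.4] yaw 18.7 j7 1.12 F [-1.4  4.4  8. ] M [0.836 0.334 0.025] tau7 0.888 w 27.8
```

Request:
apply_moves(delta_pos=[[0,0,0],[0,0,0.0001],[0,0,0],[0,0,0.0001],[0,0,0],[0,0,0.0001],[0,0,0]], twist=[8,8,8,8,8,8,0])

```text
time: 17.15
tcp_pos: [593.5, -167.0, 52.0]
eef_rot: [-0.001, 0.862, 0.507, 0.002]
wrist_force: [-1.6, 5.0, 9.5]
width: 27.5
finger_force: 90.6
```

```bash
python3 st.py
```

```text
t 17.15 tcp [ 593.5 -167.    52. ] yaw -29.1 j7 0.436 F [-1.6  5.   9.5] M [ 0.908  0.183 -0.031] tau7 -0.381 w 27.5
```

Request:
apply_moves(delta_pos=[[0,0,0],[0,0,0.0001],[0,0,0],[0,0,0.0001],[0,0,0],[0,0,0.0001],[0,0,0]], twist=[8,8,8,8,8,8,0])

```text
time: 17.85
tcp_pos: [593.7, -167.4, 51.7]
eef_rot: [-0.001, 0.994, 0.113, 0.001]
wrist_force: [-0.1, 4.4, 8.3]
width: 27.6
finger_force: 91.6
```

```bash
python3 st.py
```

```text
t 17.85 tcp [ 593.7 -167.4   51.7] yaw -77.0 j7 -0.297 F [-0.1  4.4  8.3] M [0.639 0.004 0.004] tau7 -0.427 w 27.6
```

Request:
apply_moves(delta_pos=[[0,0,0],[0,0,0.0001],[0,0,0],[0,0,0.0001],[0,0,0],[0,0,0]], twist=[8,8,8,8,8,0])

```text
time: 18.45
tcp_pos: [593.7, -167.8, 51.5]
eef_rot: [-0.001, 0.972, -0.234, 0.001]
wrist_force: [1.6, 3.5, 6.7]
width: 27.7
finger_force: 91.3
```

```bash
python3 st.py
```

```text
t 18.45 tcp [ 593.7 -167.8   51.5] yaw -117.0 j7 -0.97 F [1.6 3.5 6.7] M [ 0.283  0.185 -0.043] tau7 -0.458 w 27.7
```

Request:
apply_moves(delta_pos=[[0,0,0],[0,0,0.0001],[0,0,0],[0,0,0.0001],[0,0,0]], twist=[8,8,8,8,0])

```text
time: 18.95
tcp_pos: [593.4, -168.0, 51.2]
eef_rot: [-0.001, 0.87, -0.493, 0.001]
wrist_force: [0.3, 1.9, 6.8]
width: 27.4
finger_force: 91.3
```

```bash
python3 st.py
```

```text
t 18.95 tcp [ 593.4 -168.    51.2] yaw -149.1 j7 -1.522 F [0.3 1.9 6.8] M [0.374 0.27  0.006] tau7 -0.464 w 27.4
```

Request:
apply_moves(delta_pos=[[0,0,0],[0,0,0.0001],[0,0,0],[0,0,0]], twist=[8,8,8,0])

```text
time: 19.35
tcp_pos: [593.2, -168.0, 51.1]
eef_rot: [-0.001, 0.749, -0.663, 0.0]
wrist_force: [-0.5, 1.8, 6.4]
width: 27.3
finger_force: 91.2
```

```bash
python3 st.py
```

```text
t 19.35 tcp [ 593.2 -168.    51.1] yaw -173.1 j7 -1.938 F [-0.5  1.8  6.4] M [ 0.374  0.306 -0.046] tau7 -0.466 w 27.3
```

Request:
apply_moves(delta_pos=[[0,0,0],[0,0,0.0001],[0,0,0],[0,0,0]], twist=[8,8,8,0])

```text
time: 19.75
tcp_pos: [593.0, -167.9, 50.9]
eef_rot: [0.001, -0.594, 0.804, 0.0]
wrist_force: [-1.0, 2.0, 6.3]
width: 27.7
finger_force: 91.2
```

```bash
python3 st.py
```

```text
t 19.75 tcp [ 593.  -167.9   50.9] yaw 162.9 j7 -2.355 F [-1.   2.   6.3] M [ 0.46   0.351 -0.065] tau7 -0.467 w 27.7
```

Request:
apply_moves(delta_pos=[[0,0,0],[0,0,0],[0,0,0],[0,0,0],[0,0,0]], twist=[0,0,0,0,0], grip=0.35)

```text
time: 20.25
tcp_pos: [591.9, -168.7, 49.5]
eef_rot: [-0.0, -0.595, 0.804, 0.0]
wrist_force: [0.5, 0.2, 1.3]
width: 55.5
finger_force: 0.0
```

Request:
apply_moves(delta_pos=[[0,0,0],[0,0,0],[0,0,0],[0,0,0],[0,0,0],[0,0,0],[0,0,0],[0,0,0],[0,0,0],[0,0,0],[0,0,0],[0,0,0],[0,0,0],[0,0,0],[0,0,0],[0,0,0]], twist=[-8,-8,-8,-8,-8,-8,-8,-8,-8,-8,-8,-8,-8,-8,-8,0])

```text
time: 21.85
tcp_pos: [591.9, -169.0, 49.8]
eef_rot: [-0.0, 0.994, 0.113, 0.0]
wrist_force: [0.3, -0.4, 0.0]
width: 55.8
finger_force: 0.0
```

```bash
python3 st.py; python3 - <<'E'
from h import *
go([592.5,-168.8,51],-77)
im=imaging.get_image("wrist"); c=im["color"][120:330,180:380]; cv2.imwrite("pics/w6.png",cv2.resize(c,None,fx=2.8,fy=2.8))
P=fish(im);q=P[(np.hypot(P[...,0]-592.7,P[...,1]+169)<15)]
for a,b in((41,52),(62,76)):
    k=q[(q[:,2]>a)&(q[:,2]<b)];print(np.percentile(k,[5,50,95],axis=0).round(1).tolist())
E
```

```text
t 21.85 tcp [ 591.9 -169.    49.8] yaw -77.1 j7 -0.593 F [ 0.3 -0.4  0. ] M [-0.03   0.018 -0.02 ] tau7 0.503 w 55.8
t 21.85 tcp [ 591.9 -169.    49.8] yawY -77.08 j7 -0.593 tilt z [ 6.e-04  7.e-04 -1.e+00]
twist -0.08 then shift mm [ 0.6 -0.1 -1.2]
[[587.7, -181.8, 44.6], [600.3, -167.5, 46.2], [606.3, -155.9, 50.6]]
[[586.2, -175.9, 63.7], [594.9, -168.2, 68.7], [601.2, -160.5, 69.8]]
```

View pics/w6.png

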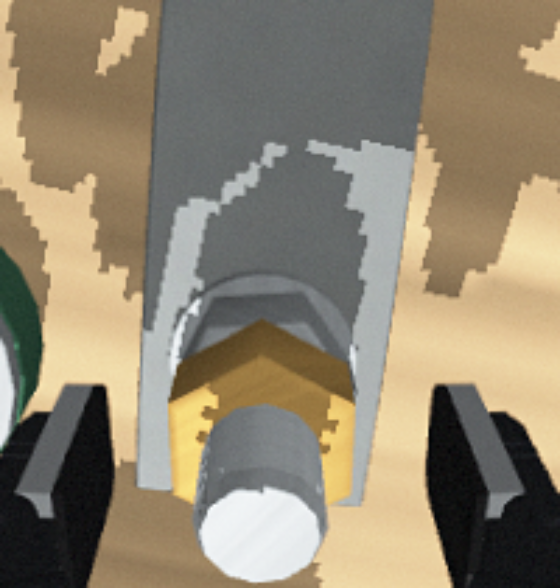

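The jaws are lined up with the nut's flats, and the nut (170–355 in the crop) sits almost on the grey one. I'll grip again and go on turning.

Request:
apply_moves(delta_pos=[[0.0005,0,-0.001],[0,0,0],[0,0,0],[0,0,0],[0,0,0],[0,0,0]], twist=[0,0,0,0,0,0], grip=1, force=110)

```text
time: 22.5
tcp_pos: [592.4, -167.6, 51.2]
eef_rot: [-0.001, 0.994, 0.113, -0.0]
wrist_force: [-2.9, 2.3, 7.1]
width: 27.4
finger_force: 109.1
```

```bash
python3 st.py
```

```text
t 22.5 tcp [ 592.4 -167.6   51.2] yaw -77.1 j7 -0.595 F [-2.9  2.3  7.1] M [ 0.595  0.55  -0.027] tau7 0.034 w 27.4
```

Request:
apply_moves(delta_pos=[[0,0,0],[0,0,0.0001],[0,0,0],[0,0,0]], twist=[8,8,8,0])

```text
time: 22.9
tcp_pos: [592.4, -167.3, 51.1]
eef_rot: [-0.001, 0.995, -0.097, -0.001]
wrist_force: [-3.0, 3.0, 8.0]
width: 26.9
finger_force: 110.9
```

```bash
python3 st.py
```

```text
t 22.9 tcp [ 592.4 -167.3   51.1] yaw -101.1 j7 -0.934 F [-3.  3.  8.] M [ 0.73   0.587 -0.006] tau7 -0.369 w 26.9
```

Request:
apply_moves(delta_pos=[[0,0,0],[0,0,0],[0,0,0]], twist=[8,8,0])

```text
time: 23.2
tcp_pos: [592.4, -167.0, 51.0]
eef_rot: [-0.001, 0.972, -0.234, -0.001]
wrist_force: [-3.7, 3.7, 7.8]
width: 26.8
finger_force: 111.3
```

```bash
python3 st.py
```

```text
t 23.2 tcp [ 592.4 -167.    51. ] yaw -117.0 j7 -1.161 F [-3.7  3.7  7.8] M [0.796 0.557 0.157] tau7 -0.529 w 26.8
```

The moment is rising now (Mz 0.16), so the nuts have met. I'll tighten it.

Request:
apply_moves(delta_pos=[[0,0,0],[0,0,0],[0,0,0]], twist=[6,6,0])

```text
time: 23.5
tcp_pos: [592.6, -166.9, 51.0]
eef_rot: [-0.001, 0.943, -0.333, -0.001]
wrist_force: [-2.4, 3.9, 6.8]
width: 27.2
finger_force: 111.2
```

```bash
python3 st.py
```

```text
t 23.5 tcp [ 592.6 -166.9   51. ] yaw -128.9 j7 -1.333 F [-2.4  3.9  6.8] M [0.838 0.546 0.54 ] tau7 -0.797 w 27.2
```

Request:
apply_moves(delta_pos=[[0,0,0],[0,0,0],[0,0,0]], twist=[6,6,0])

```text
time: 23.8
tcp_pos: [592.7, -166.8, 50.9]
eef_rot: [-0.0, 0.903, -0.429, -0.001]
wrist_force: [-3.6, 4.0, 7.1]
width: 27.2
finger_force: 111.2
```

```bash
python3 st.py
```

```text
t 23.8 tcp [ 592.7 -166.8   50.9] yaw -140.9 j7 -1.507 F [-3.6  4.   7.1] M [0.816 0.41  0.746] tau7 -0.977 w 27.2
```

The moment is about 0.75 Nm, well past the 0.35 Nm for hard tight. I'll let go, back off straight up and check.

Request:
apply_moves(delta_pos=[[0,0,0],[0,0,0],[0,0,0],[0,0,0],[0,0,0]], twist=[0,0,0,0,0], grip=0.35)

```text
time: 24.3
tcp_pos: [592.5, -168.9, 50.5]
eef_rot: [0.0, 0.902, -0.431, 0.0]
wrist_force: [0.3, 0.0, -0.6]
width: 55.3
finger_force: 0.0
```

Request:
apply_moves(delta_pos=[[0,0,-0.02],[0,0,-0.04],[0,0,-0.04],[0,0,-0.04],[0,0,-0.04],[0,0,-0.02],[0,0,0]], twist=[0,0,0,0,0,0,0])

```text
time: 25.0
tcp_pos: [593.6, -170.3, 255.4]
eef_rot: [-0.001, 0.902, -0.431, 0.004]
wrist_force: [0.5, 0.1, -0.3]
width: 55.4
finger_force: 0.0
```

```bash
python3 st.py; python3 - <<'E'
from h import *
im=nut()
t=imaging.get_image("top"); P=cloud(t); Z=P[...,2]; v=t["range_z"]>0
def rc(n,m):
    q=P[m&v]; r=cv2.minAreaRect(q[:,:2].astype(np.float32)); print(n,len(q),np.round(r[0],1),np.round(r[1],1),round(r[2],1),np.median(q[:,2]).round(1))
m=np.zeros(Z.shape,bool); m[170:270,130:270]=1
rc("carton on tray",m&(Z>123)&(Z<138)); rc("white",m&(Z>66)&(Z<75)); rc("orange",m&(Z>56.5)&(Z<63)&(np.arange(560)<172))
m[:]=0; m[150:195,335:367]=1; rc("tin",m&(Z>15)&(Z<35))
w=cv2.resize(im["color"][100:300,180:380],(480,480)); c=cv2.resize(t["color"][160:270,130:280],(300,220)); 
o=np.zeros((480,790,3),np.uint8); o[:,:480]=w; o[:220,485:785]=c; cv2.imwrite("pics/fin.png",o)
E
```

```text
t 25.0 tcp [ 593.6 -170.3  255.4] yaw -141.1 j7 -1.684 F [ 0.5  0.1 -0.3] M [ 0.007 -0.006  0.045] tau7 -0.074 w 55.4
stud 300 z 68.8 [ 592.6 -168.3] [18.  19.5] 38.9
nut 381 z 45.8 [ 592.9 -168.5] [33.8 30.2] 9.2
carton on tray 750 [437.1 273.5] [58.9 90.9] 0.2 130.3
white 806 [430.8 424.3] [117.8 120.6] 1.0 70.3
orange 646 [419.3 471.4] [96.9 61.8] 0.5 60.0
tin 157 [587.4 -82.8] [27.3 58.2] 45.3 24.0
```

View pics/fin.png

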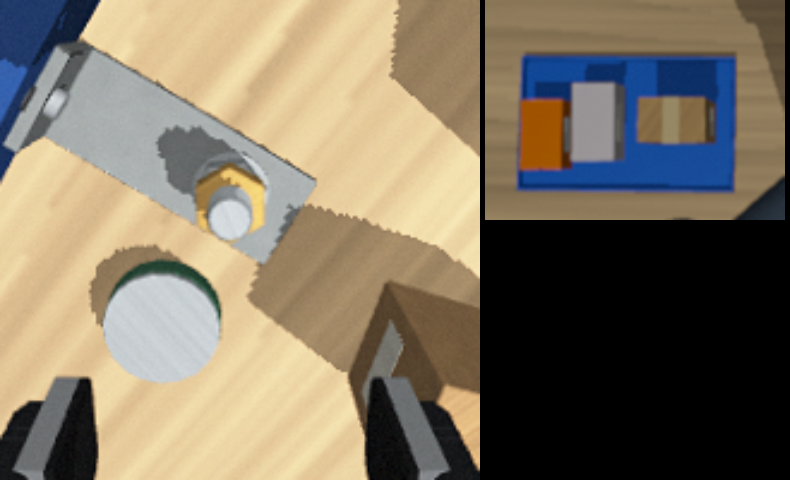

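The check picture shows the nut at (230,200) with its flats at about 39°, exactly where the jaws left it. The carton stands upright on the tray at (675,120), clear of the white and orange boxes, and the tin at (163,320) is in its place. I'm handing the job in.

```bash
python3 -c "
from h import *
print(order.finish_job())"
```

```text
the job is handed in; nothing more can be done
None
```

The job is handed in: the carton stands upright and released in the tray's free space, and the yellow lock nut is hard tight on the grey nut (about 0.75 Nm at the wrist). The robot is clear, and I left the white box, orange box and tin where they were.

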